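Start the microscope's arc lamp and open its shutter

TASK

Start the microscope's arc lamp: on top of the ribbed power supply push the rocker switch fully over by pressing down its raised far half, then press the round ignition button fully down, hold it there for a good second and let it come up. Then press the long bar key on the white keypad fully down, so that it stays down and the shutter is open. Only press with the fingertips: do not pick up, tip or shift the keypad, and leave its other two keys and all the things standing about alone.

Things in the scene. Friction and masses are not known exactly. Their poses are not given: they have to be found in the camera images.
- supply: arc-lamp power supply, ribbed black box fixed to the table, 190 (its x) x 170 (its y) x 100 mm tall, metal top panel; origin centre of underside, z up. On the near (-x) half of its top: the rocker switch (x -35, y +42 mm) and the round ignition button (x -35, y -42 mm)
- rocker (a joint): black rocker switch on the power supply, 60 mm (supply's x) x 30 mm, two flat wings in a shallow V, pivoting about the supply's y at its middle, 106 mm above the table. 0 rad = off: near wing level, far (+x) wing raised 0.4 rad. 0.4 = fully on: far wing level, its top 113 mm above the table, 7 mm over the bezel. Stays where it is left; 3 N on the wing moves it. Starts at 0 to 0.05
- rocker_press (a point): point on the middle of the top of the rocker's far wing (16 mm from the pivot), the place to press, moving with the rocker; about 119 mm above the table when off, 113 mm when on
- igniter (a joint): round ignition push button on the power supply, black, 30 mm across, in a round black collar 46 mm across and 12 mm high; 0 = up, grows as it is pressed straight down, 0.006 m = fully down, where its top is flush with the collar; spring return, 1.5 N to start, 5 N to bottom out
- igniter_top (a point): centre of the ignition button's top face, 118 mm above the table when up
- keypad: loose white shutter keypad on the table, 110 (its x) x 160 (its y) x 28 mm tall, 0.5 to 1 kg, with three black keys standing 10 mm proud: long bar key on the near (-x) half at x -26, y 0; on the far half a small square key (x +28, y +45) and a small round key (x +28, y -45 mm); origin centre of underside, z up
- bar_key (a joint): long bar key of the keypad (opens the shutter), 22 mm (keypad's x) x 56 mm (keypad's y); 0 = up, grows as it is pressed straight down, 0.006 m = fully down; about 3 N moves it and it stays where it is left
- bar_top (a point): centre of the bar key's top face, 38 mm above the table when up
- square_key (a joint): small square key, 22 mm, sprung, 0 = up, 0.006 m = down; leave alone
- square_top (a point): centre of the square key's top face, 38 mm above the table
- round_key (a joint): small round key, 22 mm across, sprung, 0 = up, 0.006 m = down; leave alone
- round_top (a point): centre of the round key's top face, 38 mm above the table
- objective: brass microscope objective, round, 26 mm across, 42 mm tall, standing on the far part of the power supply's top; origin centre of underside; leave alone
- oil: amber bottle, 28 mm across, 58 mm tall, between power supply and keypad; origin centre of underside; leave alone
- eyepiece: black round eyepiece, 36 mm across, 50 mm tall, between power supply and keypad; origin centre of underside; leave alone
- dish: glass dish, 80 mm across, 14 mm tall, at the outer side of power supply or keypad; leave alone
- slide_box: flat blue box 85 x 100 x 34 mm at the far edge; leave alone
- filter_cube: black filter cube 34 x 40 x 38 mm at the far edge; leave alone
- lens_cap: black round cap, 52 mm across, 14 mm tall, at the outer side of power supply or keypad; leave alone
- stage_micrometer: thin steel plate 26 x 76 x 6 mm at the far edge; leave alone

How it is judged:
On the way, in this order (a step that is already met when the one before it is completed fails the run):
1. the rocker is pushed over to on (at least 0.34 of 0.4 rad) (value of joint rocker above 0.34 rad), for 0.1 s.
2. the ignition button is held down (at least 4.5 of 6 mm) for one second with the rocker on (value of joint igniter above 0.0045 m and value of joint rocker above 0.34 rad), for 1 s.
3. the bar key is pressed down (at least 4.5 of 6 mm) with the ignition button released (value of joint bar_key above 0.0045 m and value of joint igniter below 0.0015 m and value of joint rocker above 0.34 rad), for 0.1 s.
At the end, for the whole second after the job is handed in: Rocker on (at least 0.34 of 0.4 rad), bar key down (at least 4.5 of 6 mm), ignition button and the two other keys up (within 1.5 mm), keypad standing level on the table within 20 mm of its start (all of step 3 and value of joint each of square_key, round_key below 0.0015 m and height (world z) of keypad below 0.005 m and distance of keypad from where it was at the start of the episode below 0.02 m and angle between keypad's own z axis and vertical below 0.05 rad and linear speed of keypad below 0.02 m/s); the robot touches nothing.
It fails at once if the ignition button or the bar key is pressed before the rocker is on (value of joint rocker below 0.3 rad and value of joint any of igniter, bar_key above 0.003 m).
It fails at once if the bar key is pressed while the ignition button is down (value of joint each of igniter, bar_key above 0.003 m).
It fails at once if one of the other two keys is pressed (3 mm) (value of joint any of square_key, round_key above 0.003 m).
It fails at once if the keypad is lifted or tipped (10 mm, 0.15 rad) or shifted by 20 mm (height (world z) of keypad above 0.01 m or angle between keypad's own z axis and vertical above 0.15 rad or distance of keypad from where it was at the start of the episode above 0.02 m).
It fails at once if another thing is moved by 20 mm, lifted or knocked over (distance of any of objective, oil, eyepiece, dish, slide_box, filter_cube, lens_cap, stage_micrometer from where it was at the start of the episode above 0.02 m or angle between any of objective, oil, eyepiece, dish, slide_box, filter_cube, lens_cap, stage_micrometer's own z axis and vertical above 0.4 rad).
It also fails if it takes over 51 s, if anything falls off the work surface, if the arm or the gripper's body presses on something with over 40 N, if the wrist force passes 120 N, or if a joint passes its speed limit or range.

ROBOT

A 7-joint arm with a two-finger parallel gripper is mounted at the origin on the work surface. World frame = base frame: x ahead of the robot, y to its left, z up, the work surface at z = 0. Lengths are in m, angles in rad, forces in N, time in s.
With the tool pointing down it reaches from about 0.4 to 0.85 m from the base axis. Payload 4.5 kg.
Tool frame: the origin (TCP) lies at the very end of the fingers, on their centre line; the grasp point (between the pads) lies 19 mm behind it; z points along the fingers, y is the line along which they close (so a half turn about z gives the same grasp; the last joint's range is limited). The gripper opens to 88 mm and grips with 3 to 60 N. Pads are 18 mm wide; open, the fingers measure 123 mm over their backs; the gripper's body (75 mm by 187 mm) begins 45 mm behind the grasp point.
Start: joints at [1.248, 0.689, -0.195, 1.565, 0.157, 0.902, -0.215], TCP at [0.218, -0.586, 0.239] pointing down, gripper open.
Joint ranges: [-3.01, 3.01], [-0.46, 2.08], [-1.47, 1.51], [0.13, 2.56], [-1, 4.14], [0.04, 2.09], [-2.66, 2.66]. Speed limits (rad/s): [2.57, 2.57, 3.14, 3.14, 3.14, 3.14, 3.14].

INTERFACE

Orientations are given as a unit quaternion [x, y, z, w].
In Python, from plant import r gives the robot as it stands. The module is installed in compiled form; this text tells all that it offers.
- The arm moves only by the shell command python3 -m pendant 'ROWS' [FORCE]. ROWS is JSON, one flat list of numbers, 7 for each row, row after row: the opening, from 0 (shut) to 1 (fully open), then the shift along the tool's x, y, z scaled (see below), then the turn, a rotation vector about the tool's x, y, z scaled (see below). A call has 1 to 12 rows; each row is the pose to reach, as a shift and turn from the pose commanded when the call began, along the tool's axes at that moment; what a row does not reach only later rows make up. The controller multiplies each number of a shift by 0.15 m and each number of a turn by pi/2 rad. A row lasts 1/10 s, in which the tool goes at most 50 mm and 8.59 degrees, less where a joint would pass 70% of its speed; a pose out of reach is approached as far as the arm can. A call with a number of a shift or a turn outside -1 to 1 is refused whole. A call with a gripper value outside its range is refused whole. The fingers move at their own pace and stop on an object; FORCE is the grip in N (left out, the last holds). Time passes only in rows, so rows that repeat a pose let the fingers close. It gives the time, the measured TCP pose, the force, the opening and the grip force at its end, in the units of the state.
- r.get_state(): the state, without advancing time (a new reading comes with each control period).
- r.snapshot(name): name is "side" or "top" or "wrist"; returns a dict with "img" (480x640x3 uint8, red, green, blue), "mtx" (3x3 intrinsics, pixels), "cam_to_world" (4x4, takes a point from camera to world coordinates). Camera axes: x right, y up, looking along -z (the intrinsics and any distortion apply to the point x, -y, -z); pixel columns grow to the right and rows downward; lengths in m; the calibration is good to about 2 mm. A picture is of the moment at which its call begins. There is no depth.
- r.finish_job(): hands the job in; it is judged then, once.
The state is a dict: "clock": time; "q": joint angles; "qd": joint speeds; "joint_torque": joint torques, N m; "tool_pos": TCP position; "eef_rot": TCP orientation; "contact_force": force on the tool from outside, world axes, zero at the start; "moment": the same for the moment, N m; "opening": opening from 0.0 (shut) to 1.0 (fully open); "finger_force": force on a finger pad.
Only numpy, scipy, OpenCV 4.12 (cv2) and the standard library are available. Lean on these libraries where they do the work, as an engineer would, in place of code of your own. Each camera call takes 0.05 s, during which the arm holds its last target. There are 200 camera calls.

## Working session

There is one attempt and no reset: what is moved stays moved. The work goes in short steps, Python scripts to look and compute and a shell command to move; the robot and the scene stay as the last step left them, time stands still between calls to the robot, and variables do not carry over. Pictures are saved under pics/ and viewed, at most 10 in all, crops included, and the job is handed in when it is done.

```bash
mkdir -p pics
python3 - <<'E'
from plant import r
import cv2,numpy as np
for n in ("side","top"):
    s=r.snapshot(n); cv2.imwrite(f"pics/{n}0.png",s["img"][:,:,::-1]); np.savez(f"{n}0.npz",**s)
    print(n,s["mtx"].round(1).tolist(),s["cam_to_world"].round(3).tolist(),[k for k in s])
st=r.get_state();print(st["clock"],st["tool_pos"],st["eef_rot"],st["opening"])
E
```

```text
side [[470.0, 0.0, 324.7], [0.0, 470.0, 230.9], [0.0, 0.0, 1.0]] [[-0.879, 0.252, -0.404, 0.208], [-0.476, -0.432, 0.766, 0.8], [0.018, 0.866, 0.5, 0.611], [0.0, 0.0, 0.0, 1.0]] ['img', 'mtx', 'cam_to_world']
top [[504.4, 0.0, 324.0], [0.0, 504.4, 242.5], [0.0, 0.0, 1.0]] [[-0.024, 0.997, -0.08, 0.539], [-1.0, -0.023, 0.01, -0.006], [0.008, 0.08, 0.997, 1.152], [0.0, 0.0, 0.0, 1.0]] ['img', 'mtx', 'cam_to_world']
0.1 [ 0.21806586 -0.58513951  0.23800054] [ 9.84121611e-01  1.77493716e-01 -2.04972191e-04 -7.70095079e-04] 0.9995324210507819
```

View pics/top0.png

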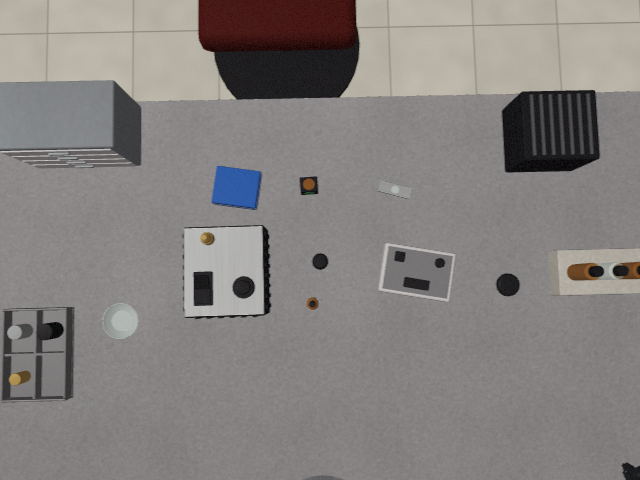

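View pics/side0.png

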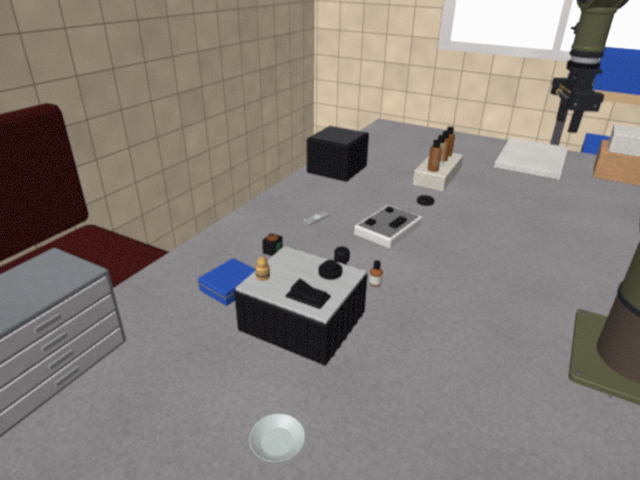

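The top view shows the supply (rocker about (203,288), igniter (244,287), objective (207,238)) and the keypad (bar key (416,284), square (400,256), round (440,263)). The side view shows the rocker at (308,293), the igniter at (330,269) and the bar key at (398,222). Next I measure them in both views.

```bash
cat > h.py <<'E'
import numpy as np,cv2
def ray(s,uv):
    M=s["cam_to_world"]; p=np.linalg.inv(s["mtx"])@[uv[0],uv[1],1]
    d=M[:3,:3]@[p[0],-p[1],-p[2]]; return M[:3,3],d/np.linalg.norm(d)
def plane(s,uv,z):
    o,d=ray(s,uv); return o+d*(z-o[2])/d[2]
def tri(rs):
    A=0;b=0
    for o,d in rs:
        P=np.eye(3)-np.outer(d,d);A=A+P;b=b+P@o
    x=np.linalg.solve(A,b); return x,[float(np.linalg.norm((np.eye(3)-np.outer(d,d))@(x-o))) for o,d in rs]
def blobs(img,roi,thr,mina=30):
    x0,y0,x1,y1=roi; g=img[y0:y1,x0:x1].max(2)
    m=(g<thr).astype(np.uint8)
    out=[]
    for c in cv2.findContours(m,cv2.RETR_EXTERNAL,cv2.CHAIN_APPROX_NONE)[0]:
        a=cv2.contourArea(c)
        if a<mina: continue
        mm=cv2.moments(c); (cx,cy),wh,an=cv2.minAreaRect(c)
        out.append((a,mm["m10"]/a+x0,mm["m01"]/a+y0,cx+x0,cy+y0,wh,an))
    return out
E
python3 - <<'E'
from h import *
T=dict(np.load("top0.npz"));S=dict(np.load("side0.npz"))
f=lambda b:[tuple(np.round(np.r_[x[:5],x[5],x[6]],1).tolist()) for x in b]
print("supT");[print(x) for x in f(blobs(T["img"],(188,230,261,313),80))]
print("keyT");[print(x) for x in f(blobs(T["img"],(386,246,452,298),80,15))]
print("supS");[print(x) for x in f(blobs(S["img"],(275,250,352,308),60))]
print("keyS");[print(x) for x in f(blobs(S["img"],(360,204,416,236),60,10))]
# plate outlines
for n,roi in (("supply",(175,215,275,325)),("keypad",(370,235,465,310))):
    x0,y0,x1,y1=roi;g=T["img"][y0:y1,x0:x1].min(2);m=(g>165).astype(np.uint8)
    c=max(cv2.findContours(m,0,1)[0],key=cv2.contourArea);R=cv2.minAreaRect(c);bx=cv2.boxPoints(R)+[x0,y0]
    z=.1 if n=="supply" else .028
    P=np.array([plane(T,u,z) for u in bx]);print(n,R,P.round(4).tolist(),P.mean(0),[np.linalg.norm(P[i]-P[i-1]) for i in range(4)])
a=T["img"][220:325,175:460];b=S["img"][190:320,230:430]
im=np.vstack([cv2.resize(a,(780,287),interpolation=2),np.pad(cv2.resize(b,(480,312),interpolation=2),((0,0),(0,300),(0,0)))])
cv2.imwrite("pics/c1.png",im[:,:,::-1])
E
```

```text
supT
(334.0, 243.2, 286.9, 243.0, 286.5, 21.0, 20.0, 90.0)
(568.5, 202.7, 288.5, 203.0, 288.5, 33.0, 18.0, 90.0)
keyT
(222.5, 416.0, 283.3, 416.0, 283.3, 25.5, 9.9, 9.5)
(66.0, 439.5, 262.6, 439.5, 262.5, 9.0, 9.0, 90.0)
(83.0, 399.5, 256.1, 399.5, 256.1, 10.0, 9.9, 8.1)
supS
(77.5, 347.3, 302.3, 345.5, 300.0, 14.0, 11.0, 90.0)
(581.5, 307.7, 294.3, 307.9, 295.2, 38.2, 20.7, 27.5)
(450.0, 333.9, 265.0, 336.1, 264.0, 20.7, 36.8, 43.2)
keyS
(34.5, 370.5, 221.6, 370.5, 221.6, 8.7, 5.9, 21.8)
(93.0, 397.5, 221.9, 397.6, 221.9, 7.4, 17.0, 53.1)
(19.0, 389.1, 209.3, 389.0, 209.0, 4.0, 6.0, 90.0)
supply ((47.510860443115234, 55.9886474609375), (88.37818145751953, 78.55838775634766), 88.72696685791016) [[0.6609, 0.2791, 0.1], [0.6608, 0.115, 0.1], [0.4771, 0.1135, 0.1], [0.4775, 0.2754, 0.1]] [0.56908801 0.19576891 0.1       ] [np.float64(0.1834643568118931), np.float64(0.16414000775406654), np.float64(0.18370968235902913), np.float64(0.1618676596918965)]
keypad ((46.54054641723633, 36.74324417114258), (71.06695556640625, 47.88051223754883), 8.972625732421875) [[0.5205, -0.1339, 0.028], [0.6253, -0.1541, 0.028], [0.5968, -0.3103, 0.028], [0.4922, -0.289, 0.028]] [ 0.55870417 -0.22182505  0.028     ] [np.float64(0.15759103837730373), np.float64(0.10681044922722205), np.float64(0.1587979299717607), np.float64(0.10676081318046408)]
```

View pics/c1.png

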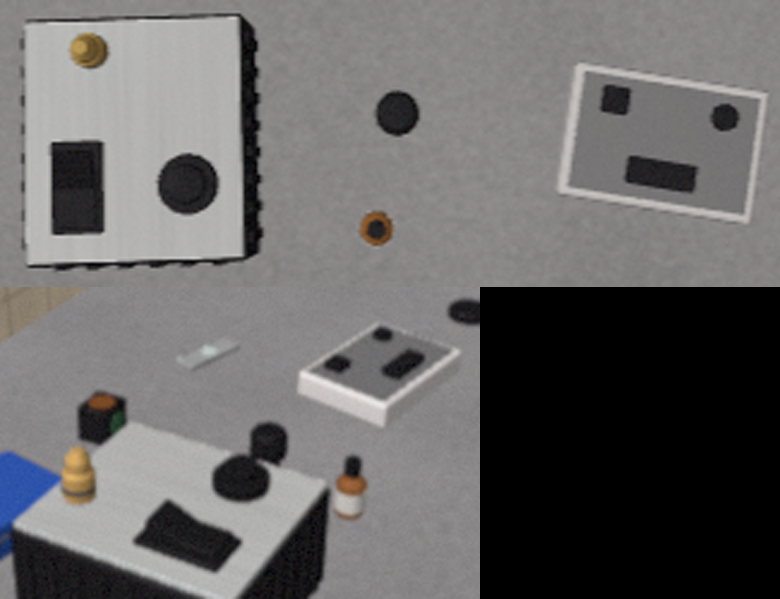

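Run:
```python
from h import *
T=dict(np.load("top0.npz"));S=dict(np.load("side0.npz"))
for n,t,s,z in (("bar",(416,283.3),(397.5,221.9),.038),("square",(399.5,256.1),(370.5,221.6),.038),("round",(439.5,262.6),(389.1,209.3),.038),
  ("igniter",(243.4,286.8),(331,268),.116),("rocker",(202.8,288.5),(307.8,294.6),.106),("farwing",(202.8,280.3),(301,287.5),.119)):
    x,e=tri([ray(T,t),ray(S,s)]);print(n,x.round(4),np.round(e,4),"top-plane",plane(T,t,z).round(4),"side-plane",plane(S,s,z).round(4))
for yaw,c,pts in ((0.01,(.5691,.1958),((-35,42),(-19,42),(-35,-42))),(-.19,(.5587,-.2218),((-26,0),(28,45),(28,-45)))):
    R=np.array([[np.cos(yaw),-np.sin(yaw)],[np.sin(yaw),np.cos(yaw)]])
    print([(np.array(c)+R@np.array(p)/1000).round(4).tolist() for p in pts])
```

```text
bar [ 0.534  -0.2181  0.034 ] [0.0011 0.0011] top-plane [ 0.5329 -0.2177  0.038 ] side-plane [ 0.5327 -0.2104  0.038 ]
square [ 0.5946 -0.1838  0.0343] [0.0007 0.0007] top-plane [ 0.5938 -0.1835  0.038 ] side-plane [ 0.5927 -0.1772  0.038 ]
round [ 0.5784 -0.272   0.0344] [0.0011 0.0011] top-plane [ 0.5773 -0.2715  0.038 ] side-plane [ 0.577  -0.2648  0.038 ]
igniter [0.5349 0.1512 0.1115] [0.0002 0.0002] top-plane [0.5347 0.1504 0.116 ] side-plane [0.5321 0.157  0.116 ]
rocker [0.5344 0.236  0.1063] [0.0013 0.0013] top-plane [0.5332 0.2355 0.106 ] side-plane [0.5358 0.2361 0.106 ]
farwing [0.5504 0.2337 0.1142] [0.0005 0.0005] top-plane [0.5499 0.2324 0.119 ] side-plane [0.5475 0.2393 0.119 ]
[[0.5337, 0.2374], [0.5497, 0.2376], [0.5345, 0.1535]]
[[0.5332, -0.2169], [0.5947, -0.1829], [0.5777, -0.2713]]
```

```bash
python3 -m pendant '[0,0.857,-0.392,0,0,0,0.227, 0,0.857,-0.392,0,0,0,0.227, 0,0.857,-0.392,0,0,0,0.227, 0,0.857,-0.392,0,0,0,0.227, 0,0.857,-0.392,0,0,0,0.227]' 20; python3 -m pendant '[0,1,-1,0,0,0,0, 0,1,-1,0,0,0,0, 0,1,-1,0,0,0,0, 0,1,-1,0,0,0,0, 0,1,-1,0,0,0,0, 0,1,-1,0,0,0,0]'; python3 -m pendant '[0,0.5,-1,0,0,0,0, 0,0.5,-1,0,0,0,0, 0,0.5,-1,0,0,0,0, 0,0.5,-1,0,0,0,0, 0,0.5,-1,0,0,0,0]'
```

```text
clock: 0.6
tool_pos: [0.3189, -0.4848, 0.2385]
eef_rot: [1.0, 0.002, -0.0, -0.0]
contact_force: [-0.2, -0.0, 0.0]
opening: 0.569
finger_force: 0.0
clock: 1.2
tool_pos: [0.4691, -0.335, 0.2385]
eef_rot: [1.0, 0.001, 0.0, -0.0]
contact_force: [-0.8, 0.2, -0.3]
opening: 0.024
finger_force: 0.0
clock: 1.7
tool_pos: [0.5433, -0.1855, 0.2386]
eef_rot: [1.0, 0.001, -0.0, 0.0]
contact_force: [-1.8, -1.0, -0.3]
opening: 0.008
finger_force: 0.0
```

```bash
python3 -m pendant '[0,0,-1,0,0,0,0, 0,0,-1,0,0,0,0, 0,0,-1,0,0,0,0, 0,0,-1,0,0,0,0]'; python3 -m pendant '[0,0,-1,0,0,0,0, 0,0,-1,0,0,0,0, 0,0,-1,0,0,0,0, 0,0,-1,0,0,0,0]';  python3 -m pendant '[0,0.05,-0.8,0,0,0,0, 0,0.05,-0.8,0,0,0,0, 0,0.05,-0.8,0,0,0,0, 0,0.05,-0.8,0,0,0,0, 0,0.05,-0.8,0,0,0,0]'
python3 - <<'E'
from plant import r
import cv2,numpy as np
s=r.snapshot("wrist");np.savez("wrist1.npz",**s);cv2.imwrite("pics/w1.png",s["img"][:,:,::-1])
print(s["mtx"].round(1).tolist(),s["cam_to_world"].round(3).tolist())
st=r.get_state();print(st["tool_pos"])
E
```

```text
clock: 2.1
tool_pos: [0.5427, -0.0311, 0.2387]
eef_rot: [1.0, 0.003, -0.0, -0.002]
contact_force: [-0.0, -0.9, -0.6]
opening: 0.007
finger_force: 0.0
clock: 2.5
tool_pos: [0.5433, 0.1192, 0.2387]
eef_rot: [1.0, 0.004, 0.0, -0.002]
contact_force: [-0.3, -0.0, -0.5]
opening: 0.006
finger_force: 0.0
clock: 3.0
tool_pos: [0.5519, 0.2294, 0.2385]
eef_rot: [1.0, -0.002, 0.0, 0.002]
contact_force: [1.3, 0.5, 0.1]
opening: 0.001
finger_force: 0.0
[[350.0, 0.0, 322.4], [0.0, 350.0, 237.4], [0.0, 0.0, 1.0]] [[-0.005, 0.96, 0.281, 0.626], [-1.0, -0.006, 0.002, 0.23], [0.004, -0.281, 0.96, 0.385], [0.0, 0.0, 0.0, 1.0]]
[0.55182803 0.22904939 0.23855998]
```

View pics/w1.png

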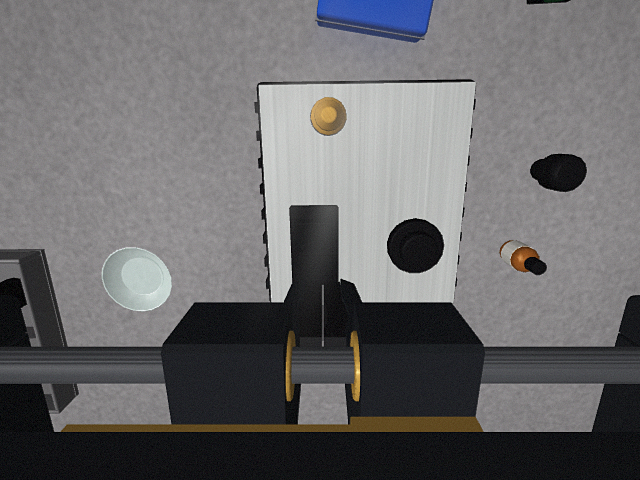

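The wrist view shows the rocker's far edge from (290,205) to (338,205), with the igniter collar around (415,245) and the objective at (328,116), well clear. I cross-check these against the other views.

Run:
```python
from h import *
T=dict(np.load("top0.npz"));S=dict(np.load("side0.npz"));W=dict(np.load("wrist1.npz"))
for u in ((290,205),(338,205)): print("far edge",plane(W,u,.123).round(4))
print("ign",plane(W,(413,243.5),.118).round(4))
for n,t,w,s in (("ign",(243.6,286.8),(413,243.5),(331,267.5)),):
    print(n,tri([ray(T,t),ray(W,w)]),tri([ray(T,t),ray(W,w),ray(S,s)]))
print("objective base",plane(W,(328,125),.1))
```

```text
far edge [0.575  0.2539 0.123 ]
far edge [0.5748 0.2174 0.123 ]
ign [0.5422 0.157  0.118 ]
ign (array([0.53534193, 0.15212526, 0.09845894]), [0.000874436030105815, 0.0008744360301059272]) (array([0.53652426, 0.15178902, 0.11007701]), [0.0020404413096231436, 0.0040618232930579165, 0.0025634473214510944])
objective base [0.63322343 0.2245599  0.1       ]
```

```bash
python3 -m pendant '[0,0.01,-0.05,0.3,0,0,0, 0,0.01,-0.05,0.6,0,0,0, 0,0.01,-0.05,0.7,0,0,0, 0,0.01,-0.05,0.7,0,0,0, 0,0.01,-0.05,0.7,0,0,0]'; python3 -c "
from plant import r
import cv2
cv2.imwrite('pics/s2.png',cv2.resize(r.snapshot('side')['img'][220:340,230:390,::-1],(640,480)))
print(r.get_state()['tool_pos'])"
```

```text
clock: 3.55
tool_pos: [0.5533, 0.2392, 0.1344]
eef_rot: [1.0, -0.002, 0.001, 0.001]
contact_force: [-0.2, -0.1, 1.0]
opening: 0.005
finger_force: 0.0
[0.55362956 0.24017121 0.13507698]
```

View pics/s2.png

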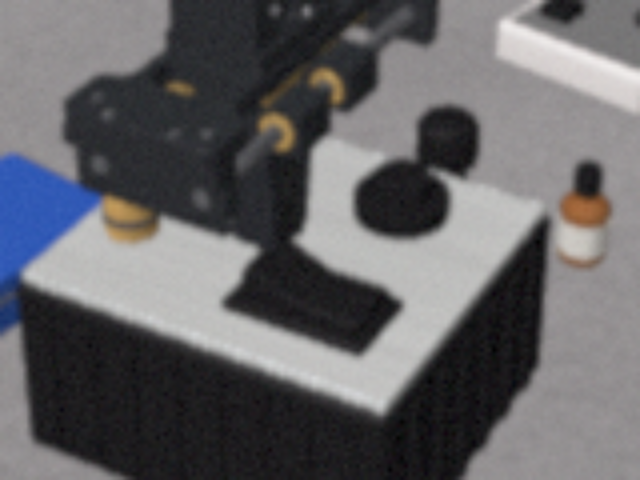

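The fingertip (about (272,240) in the crop) hangs just above the far wing's middle. I press it down slowly.

```bash
python3 -m pendant '[0,-0.01,0.02,0.05,0,0,0, 0,-0.01,0.02,0.08,0,0,0, 0,-0.01,0.02,0.11,0,0,0, 0,-0.01,0.02,0.13,0,0,0, 0,-0.01,0.02,0.15,0,0,0, 0,-0.01,0.02,0.155,0,0,0, 0,-0.01,0.02,0.155,0,0,0]'
```

```text
clock: 4.3
tool_pos: [0.5521, 0.239, 0.1133]
eef_rot: [1.0, -0.0, 0.002, -0.001]
contact_force: [-0.4, -2.8, 21.4]
opening: 0.006
finger_force: 10.8
```

```bash
python3 -m pendant '[0,0,0,-0.2,0,0,0, 0,0,0,-0.3,0,0,0, 0,-0.107,0.28,-0.3,0,0,0, 0,-0.107,0.56,-0.3,0,0,0, 0,-0.107,0.56,-0.3,0,0,0, 0,-0.107,0.56,-0.3,0,0,0]'; python3 -c "
from plant import r
import cv2
cv2.imwrite('pics/s3.png',cv2.resize(r.snapshot('side')['img'][220:340,230:390,::-1],(640,480)))
print(r.get_state()['tool_pos'])"
```

```text
clock: 4.9
tool_pos: [0.5335, 0.154, 0.155]
eef_rot: [1.0, -0.001, -0.001, 0.0]
contact_force: [0.1, 0.6, -0.6]
opening: 0.003
finger_force: 0.0
[0.5336809  0.15570442 0.1550054 ]
```

View pics/s3.png

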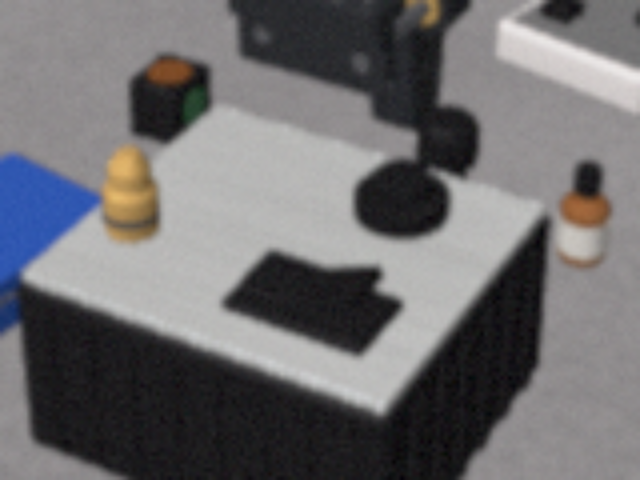

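The rocker is over: the far wing is level and the near wing raised. Now the igniter.

```bash
python3 -m pendant '[0,0.013,0.01,0.15,0,0,0, 0,0.013,0.01,0.2,0,0,0, 0,0.013,0.01,0.23,0,0,0, 0,0.013,0.01,0.25,0,0,0, 0,0.013,0.01,0.27,0,0,0, 0,0.013,0.01,0.285,0,0,0, 0,0.013,0.01,0.293,0,0,0, 0,0.013,0.01,0.293,0,0,0]'
```

```text
clock: 5.75
tool_pos: [0.5356, 0.1548, 0.1159]
eef_rot: [1.0, 0.001, 0.0, -0.001]
contact_force: [-10.6, 0.5, 38.0]
opening: 0.002
finger_force: 19.0
```

```bash
python3 -c "
from plant import r
import cv2
im=cv2.resize(r.snapshot('side')['img'][190:310,250:410,::-1],(640,480),interpolation=2)
cv2.imwrite('pics/s4.png',im)
s=r.get_state();print(s['tool_pos'],s['contact_force'],s['moment'],s['q'],s['clock'])"
```

```text
[0.53562084 0.15484835 0.11591586] [-11.54794237   0.36694915  37.57511751] [ 0.11891102  2.57318286 -0.03687372] [-0.35880575  0.77908087 -0.00739129  1.88156785  0.00778583  0.47981809
 -1.94044619] 5.8
```

View pics/s4.png

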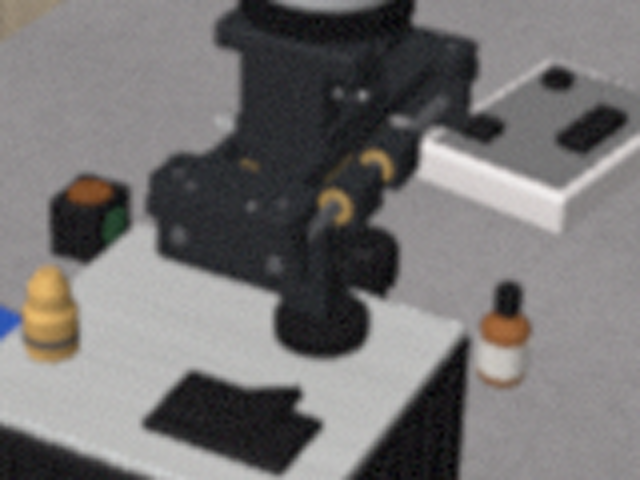

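The fingers stopped at z 0.116 with 38 N, short of the expected 0.112. I back off in small steps to see what carries the load.

```bash
for i in 1 2 3 4; do python3 -m pendant '[0,0,0,-0.01,0,0,0, 0,0,0,-0.01,0,0,0]' | grep -E "tool_pos|contact"; python3 -c "
from plant import r
print(r.get_state()['moment'])"; done
```

```text
tool_pos: [0.5355, 0.1548, 0.1161]
contact_force: [-9.3, 0.6, 26.5]
[ 0.21460246  1.9055931  -0.00972827]
tool_pos: [0.5357, 0.1548, 0.1163]
contact_force: [-6.3, 1.8, 16.0]
[ 0.32046166  1.32968983 -0.02577473]
tool_pos: [0.536, 0.1546, 0.117]
contact_force: [-2.3, 2.7, 4.9]
[ 0.49207519  0.7454055  -0.01035128]
tool_pos: [0.5367, 0.154, 0.1179]
contact_force: [-2.8, 1.9, 3.7]
[0.47970096 0.40270332 0.02927457]
```

```bash
for i in 1 2 3 4 5; do python3 -m pendant '[0,0,0,-0.01,0,0,0, 0,0,0,-0.01,0,0,0, 0,0,0,-0.01,0,0,0]' | grep -E "tool_pos|contact"; python3 -c "
from plant import r
print(r.get_state()['moment'])"; done
```

```text
tool_pos: [0.5371, 0.1535, 0.1191]
contact_force: [-1.4, 2.9, 3.7]
[ 0.49589881  0.2019215  -0.03205181]
tool_pos: [0.5371, 0.1533, 0.1206]
contact_force: [-0.1, 1.5, 2.0]
[ 0.43833432 -0.02967341  0.03138537]
tool_pos: [0.5368, 0.1529, 0.122]
contact_force: [1.5, 0.4, 0.5]
[ 0.12898131 -0.23353683  0.02031885]
tool_pos: [0.5359, 0.1529, 0.1233]
contact_force: [-1.1, 0.2, -0.8]
[-0.00152571  0.0379075   0.04116637]
tool_pos: [0.5364, 0.1534, 0.125]
contact_force: [0.3, 0.3, -0.2]
[ 0.03931005  0.01826338 -0.04233133]
```

The force rises from contact at about z 0.122 to a hard stop at 0.116. That is the full 6 mm spring stroke, so the button does bottom out and the reading has an offset. I press again and hold.

```bash
python3 -m pendant '[0,0,0,0.03,0,0,0, 0,0,0,0.06,0,0,0, 0,0,0,0.08,0,0,0, 0,0,0,0.085,0,0,0, 0,0,0,0.085,0,0,0, 0,0,0,0.085,0,0,0, 0,0,0,0.085,0,0,0, 0,0,0,0.085,0,0,0, 0,0,0,0.085,0,0,0, 0,0,0,0.085,0,0,0, 0,0,0,0.085,0,0,0, 0,0,0,0.085,0,0,0]' | grep -E "clock|tool_pos|contact"; python3 -m pendant '[0,0,0,0.005,0,0,0, 0,0,0,0.005,0,0,0, 0,0,0,0.005,0,0,0, 0,0,0,0.005,0,0,0, 0,0,0,0.005,0,0,0, 0,0,0,0.005,0,0,0, 0,0,0,0.005,0,0,0, 0,0,0,0.005,0,0,0]'| grep -E "clock|tool_pos|contact"
```

```text
clock: 9.3
tool_pos: [0.537, 0.1535, 0.116]
contact_force: [-7.5, -1.6, 36.2]
clock: 10.1
tool_pos: [0.537, 0.1535, 0.1159]
contact_force: [-8.7, -3.1, 40.7]
```

```bash
python3 -m pendant '[0,0,0,-0.15,0,0,0, 0,0,0,-0.4,0,0,0, 0,0,0.3,-0.6,0,0,0, 0,0,0.6,-0.6,0,0,0, 0,0,0.8,-0.6,0,0,0]' | grep -E "tool_pos|contact"; python3 -m pendant '[0,0,0.3,0,0,0,0, 0,0,0.6,0,0,0,0, 0,0,0.8,0,0,0,0]' | grep tool_pos; python3 -m pendant '[0,-0.027,0.3,0,0,0,0.05, 0,-0.027,0.6,0,0,0,0.1, 0,-0.027,0.87,0,0,0,0.121, 0,-0.027,0.87,0,0,0,0.121, 0,-0.027,0.87,0,0,0,0.121]'
python3 - <<'E'
from plant import r
import cv2,numpy as np
T=r.snapshot("top")["img"][220:325,175:335];S=r.snapshot("side")["img"][180:315,230:430]
im=np.vstack([np.pad(cv2.resize(T,(440,288)),((0,0),(0,0),(0,0))),cv2.resize(S,(440,297))])
cv2.imwrite("pics/s5.png",im[:,:,::-1]);s=r.get_state();print(s["tool_pos"],s["eef_rot"])
E
```

```text
tool_pos: [0.5367, 0.0295, 0.2023]
contact_force: [0.1, -0.4, -1.0]
tool_pos: [0.5357, -0.0906, 0.2011]
clock: 11.4
tool_pos: [0.5319, -0.2179, 0.2008]
eef_rot: [0.995, -0.096, -0.001, -0.0]
contact_force: [-0.2, 0.7, -0.7]
opening: 0.005
finger_force: 0.0
[ 0.53258834 -0.21518899  0.20107516] [ 9.95611219e-01 -9.35816893e-02 -3.99843660e-04 -7.79472317e-04]
```

View pics/s5.png

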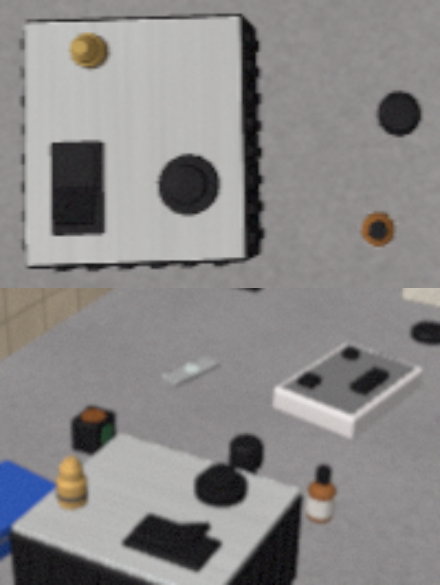

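The rocker is on and the igniter is back up, with nothing disturbed. Now I go down to just above the bar key, then press in small steps.

```bash
python3 -m pendant '[0,0,0,0.3,0,0,0, 0,0,0,0.6,0,0,0, 0,0,0,0.85,0,0,0, 0,0,0,1,0,0,0, 0,0,0,1,0,0,0, 0,0,0,1,0,0,0]' | grep -E "tool_pos|contact"; python3 -m pendant '[0,0,0.01,0.03,0,0,0, 0,0,0.01,0.06,0,0,0, 0,0,0.01,0.08,0,0,0, 0,0,0.01,0.08,0,0,0]' | grep -E "tool_pos|contact"; python3 -m pendant '[0,0,0,0.015,0,0,0, 0,0,0,0.03,0,0,0, 0,0,0,0.03,0,0,0]' | grep -E "tool_pos|contact"
```

```text
tool_pos: [0.533, -0.2157, 0.0518]
contact_force: [1.1, -0.5, 0.7]
tool_pos: [0.5322, -0.2186, 0.0396]
contact_force: [-0.0, 0.7, -0.1]
tool_pos: [0.5325, -0.2187, 0.035]
contact_force: [-0.6, 0.4, 0.9]
```

```bash
for i in 1 2; do python3 -m pendant '[0,0,0,0.01,0,0,0, 0,0,0,0.02,0,0,0, 0,0,0,0.02,0,0,0]' | grep -E "tool_pos|contact";done
```

```text
tool_pos: [0.5325, -0.2187, 0.0325]
contact_force: [0.1, 0.5, 5.5]
tool_pos: [0.5325, -0.2187, 0.0322]
contact_force: [-5.0, 1.6, 30.1]
```

The key is bottomed at z 0.032 with 30 N. I lift off and check.

```bash
python3 -m pendant '[0,0,0,-0.1,0,0,0, 0,0,0,-0.4,0,0,0, 0,0,0,-0.7,0,0,0, 0,0,0,-1,0,0,0, 0,0,0,-1,0,0,0]' | grep -E "tool_pos|contact"; python3 -m pendant '[0,0,0.9,0,0,0,0, 0,0,0.9,0,0,0,0, 0,0,0.9,0,0,0,0, 0,0,0.9,0,0,0,0, 0,0,0.9,0,0,0,0]' | grep -E "clock|tool_pos"
python3 - <<'E'
from plant import r
import cv2,numpy as np
from h import *
t=r.snapshot("top")["img"];S=r.snapshot("side")["img"]
for x in blobs(t,(386,246,452,298),80,15): print(np.round(x[:3],1))
print("side")
for x in blobs(S,(360,204,416,236),60,10): print(np.round(x[:3],1))
im=np.vstack([cv2.resize(t[215:325,175:465],(760,288)),np.pad(cv2.resize(S[180:315,230:430],(440,297)),((0,0),(0,320),(0,0)))])
cv2.imwrite("pics/s6.png",im[:,:,::-1])
E
```

```text
tool_pos: [0.5358, -0.2201, 0.1847]
contact_force: [0.6, -0.2, -1.0]
clock: 14.4
tool_pos: [0.5058, -0.3515, 0.1778]
[213.5 415.7 283.3]
[ 66.  439.5 262.6]
[ 83.  399.5 256.1]
side
[ 58.  397.3 223. ]
[ 35.5 370.6 221.7]
[ 17.5 389.  209.4]
```

View pics/s6.png

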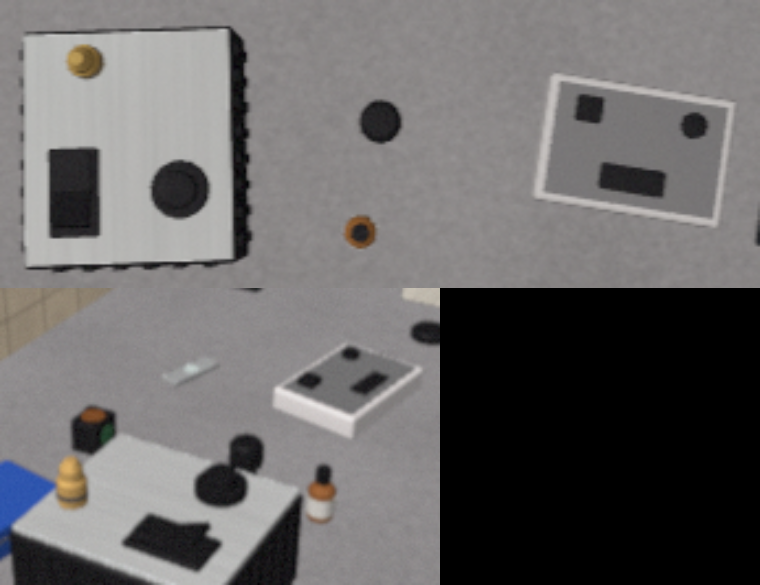

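The bar key sits lower: its side-view blob shrank from 93 to 58 px. The other keys, the keypad and the surrounding things have not moved, and the rocker is on. I hand the job in.

```bash
python3 -c "
from plant import r
print(r.finish_job())"
```

```text
the job is handed in; nothing more can be done
None
```

I pushed the rocker on, held the ignition button at its stop for about 1.7 s and released it, then pressed the bar key to its stop, where it stayed down. The last pictures show nothing else moved; the job is handed in, and no verdict came back.

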